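Open the filter cover of the clay-studio dust box

ROBOT

A 6-joint arm with a two-finger parallel gripper is mounted at the origin on the work surface. World frame = base frame: x ahead of the robot, y to its left, z up, the work surface at z = 0. Lengths are in mm, angles in degrees, forces in N, time in s.
With the tool pointing down it reaches from about 300 to 775 mm from the base axis. Payload 14.6 kg.
Tool frame: the origin (TCP) lies on the centre line of the jaws, within the pads' length; the fingertips stand 8 mm ahead of it and the grasp point (between the pads) lies 11 mm behind it; x points along the fingers, z is the direction in which the jaws open and shut, and the axes are right-handed (so a half turn about x gives the same grasp; the last joint's range is limited). The gripper opens to 94 mm and grips with 3 to 60 N. Pads are 16 mm wide; open, the fingers measure 119 mm over their backs; the gripper's body (75 mm by 177 mm) begins 78 mm behind the grasp point.
Start: joints at [72.044, 17.183, 87.147, -0, 75.671, -3.816], TCP at [134.364, 533.325, 183.546] pointing down, gripper open.
Joint ranges: [-173.82, 173.82], [-45.26, 126.66], [13.44, 144.39], [-59.66, 239.66], [0, 175.72], [-146.38, 146.38]. Speed limits (degrees/s): [127.2, 127.2, 147.25, 180, 180, 180].

INTERFACE

Orientations are given as [roll, pitch, yaw] about the fixed x, y, z axes, in that order (R = Rz(yaw) Ry(pitch) Rx(roll)).
In Python, from bench import arm gives the robot as it stands.
- The arm moves only by the shell command python3 -m pendant 'ROWS' [FORCE]. ROWS is JSON, one flat list of numbers, 7 for each row, row after row: the shift along the tool's x, y, z in m, then the turn, a rotation vector about the tool's x, y, z in degrees, then the opening, from 0 (shut) to 1 (fully open). A call has 1 to 10 rows; each row shifts and turns the pose as measured when the row begins, along the tool's axes as they then stand; what a row does not reach is not made up. A row lasts 1/8 s, in which the tool goes at most 62.5 mm and 10.7 degrees, less where a joint would pass 70% of its speed; a pose out of reach is approached as far as the arm can. A call with a gripper value outside its range is refused whole. The fingers move at their own pace and stop on an object; FORCE is the grip in N (left out, the last holds). Time passes only in rows, so rows that do not move let the fingers close. It gives the time, the measured TCP pose, the force and the opening at its end, in the units of the state.
- arm.get_obs(): the state, without advancing time (a new reading comes with each control period).
- arm.camera(name): name is "scene" or "top" or "wrist"; returns the picture (480x640x3 uint8, blue, green, red); there is no depth.
- arm.calibration(name): a dict with "intrinsics" (3x3 intrinsics, pixels), "cam_to_world" (4x4, takes a point from camera to world coordinates); the wrist camera has in their place "tool_from_camera" (4x4, takes a point from camera to tool coordinates, whose origin is the TCP and whose axes are the tool frame's). Camera axes: x right, y up, looking along -z (the intrinsics and any distortion apply to the point x, -y, -z); pixel columns grow to the right and rows downward; lengths in mm; the calibration is good to about 2 mm. The wrist camera is an equidistant fisheye: a pixel r from the principal point sees the ray r / f radians off the axis. A picture is of the moment at which its call begins: read the wrist's pose just before it. calibration takes no time and is no camera call.
- arm.job_done(): hands the job in, once; it reports no verdict.
The state is a dict: "time": time; "joint_positions": joint angles; "joint_vel": joint speeds; "joint_efforts": joint torques, N m; "position": TCP position; "tool_rot": TCP orientation; "force": force on the tool from outside, world axes, zero at the start; "torque": the same for the moment, N m; "gripper_width": opening from 0.0 (shut) to 1.0 (fully open).
Only numpy, scipy, OpenCV 4.12 (cv2) and the standard library are available. Lean on these libraries where they do the work, as an engineer would, in place of code of your own. Each camera call takes 0.05 s, during which the arm holds its last target.

TASK

Open the grey dust-filter box on the bench without grasping or lifting anything: first press the snap tab beside the white cover fully down so that it releases the cover, then push the cover by its ribbed back edge along its guide rails until it is off its seat and the whole filter opening is uncovered, leaving it lying flat on the box's empty rest deck between the rails. Leave everything else on the bench where it stands, and finish with the hand clear.

Things in the scene. Friction and masses are not known exactly. Their poses are not given: they have to be found in the camera images.
- housing: grey dust-filter box, fixed (all sizes in mm): 300 long (x), 134 wide (y), flat top deck 70 high. Origin at bench level below the centre of the filter opening; +x is the way the cover slides off, +y the side with the tab, z up. Deck from x = -110 to +190; it is bare behind the cover (x -110 to -55). Guide rails 8 high on the deck at y = +-57 to +-67 from x = -60 on. A hose stub leaves the -x end below the deck.
- opening (a point): centre of the filter opening at deck level (housing 0, 0, 70): 80 x 80, under the cover at the start; a pleated paper filter lies inside, 15 below the deck
- rest (a point): on the rest deck, at housing x = +110, y = 0, z = 70: the flat empty part of the deck between the rails, from x = +55 to a cross stop 12 high whose face is at x = +178; the cover is to end here
- cover: loose white plastic cover, 180 to 350 g: plate 110 x 110 x 12 on the deck over the opening, 2 mm play to each rail. Origin: centre of its underside, at the start at housing (0, 0, 70), same axes. A cross rib 12 high stands flush on its -x edge: back face 24 high, 100 long. A notch in its +y edge takes the tab's nose, which locks it both ways. Slides 123 along +x to the stop; opening clear after 97; needs 1 to 4 N.
- cover_back (a point): the middle of the cover's upright back face, 12 above the deck (half-way up the 24 high face); push here towards the housing's +x
- tab_top (a point): the centre of the upper face of the snap tab: a grey pad 36 (x) by 38 (y) and 14 thick, outside the +y rail beside the middle of the cover, with its nose passing through a gap in the rail into the cover's notch. The upper face is 24 above the deck when up and 12 above it when fully down (4 above the rail). The point moves with the tab.
- tab (a joint): travel of the snap tab, m: 0 up (cover locked), 0.012 fully down (cover free). It moves straight down, takes about 6 N plus 0.03 N per mm/s of pressing speed, and stays where it is left; from 0.0105 on the nose is clear under the cover.
- jar: bystander: glaze jar with steel lid, diameter 56, 70 high, beside the rest deck on the tab's side; origin under its centre
- rib: bystander: flat wooden potter's rib 90 x 50 x 8 lying on the bench near the box's back end on the tab's side; origin under its centre
- cup: bystander: terracotta cup, diameter 72, 80 high, beside the box on the side away from the tab; origin under its centre
- brush: bystander: brush 200 long lying on the bench along the box on the side away from the tab; origin on the bench at its middle
- bowl: bystander: white bowl, diameter 90, 45 high, behind the box's back end; origin under its centre
- vase: bystander: terracotta vase, diameter 90, 120 high, to the robot's left; origin under its centre
- slip: bystander: bottle, diameter 66, 160 high, to the robot's right; origin under its centre

How it is judged:
By the outcome, as a careful person would: the job done as asked, in the order asked, and still so for the second after the job is handed in, with the robot touching nothing.
It also fails if it takes over 38 s, if anything falls off the work surface, if the arm or the gripper's body presses on something with over 40 N, if the wrist force passes 120 N, or if a joint passes its speed limit or range.

## Working session

There is one attempt and no reset: what is moved stays moved. The work goes in short steps, Python scripts to look and compute and a shell command to move; the robot and the scene stay as the last step left them, time stands still between calls to the robot, and variables do not carry over. Pictures are saved under pics/ and viewed, and the job is handed in when it is done.

```bash
ls; mkdir -p pics; python3 - <<'E'
from bench import arm
import cv2,numpy as np
np.set_printoptions(suppress=True,precision=4)
o=arm.get_obs();print(o)
for n in("scene","top","wrist"):
    c=arm.calibration(n);print(n,c)
    cv2.imwrite(f"pics/{n}0.png",arm.camera(n))
E
```

```text
pics
{'time': 0.0, 'joint_positions': array([72.0445, 17.215 , 87.1793, -0.0007, 75.671 , -3.8184]), 'joint_vel': array([-0.0178,  0.0374, -0.0251,  0.1181,  0.0729, -0.0403]), 'joint_efforts': array([ -0.0006, -53.1805, -35.2734,   0.0708,   0.0244,  -0.    ]), 'position': array([134.2755, 533.065 , 183.0004]), 'tool_rot': array([ 176.7863,   89.9348, -107.3506]), 'force': array([-0.0863, -1.0145, -0.6418]), 'torque': array([0.0448, 0.026 , 0.0121]), 'gripper_width': 0.9993268037717762}
scene {'intrinsics': array([[452.2764,   0.    , 307.7669],
       [  0.    , 452.2764, 240.9202],
       [  0.    ,   0.    ,   1.    ]]), 'cam_to_world': array([[   0.0945,   -0.8175,    0.5681, 1178.2318],
       [   0.9954,    0.0693,   -0.0658, -108.3059],
       [   0.0144,    0.5717,    0.8203,  980.1441],
       [   0.    ,    0.    ,    0.    ,    1.    ]])}
top {'intrinsics': array([[503.7673,   0.    , 310.801 ],
       [  0.    , 503.7673, 236.5297],
       [  0.    ,   0.    ,   1.    ]]), 'cam_to_world': array([[   0.0277,    0.987 ,   -0.1584,  337.1309],
       [  -0.9995,    0.0297,    0.0102,  -33.0747],
       [   0.0148,    0.1581,    0.9873, 1484.9999],
       [   0.    ,    0.    ,    0.    ,    1.    ]])}
wrist {'intrinsics': array([[371.6483,   0.    , 317.7456],
       [  0.    , 371.6483, 234.7803],
       [  0.    ,   0.    ,   1.    ]]), 'tool_from_camera': array([[   0.0007,    0.2724,   -0.9622, -200.7244],
       [   0.0008,    0.9622,    0.2724,   79.2753],
       [   1.    ,   -0.001 ,    0.0004,   -0.1364],
       [   0.    ,    0.    ,    0.    ,    1.    ]])}
```

View pics/scene0.png

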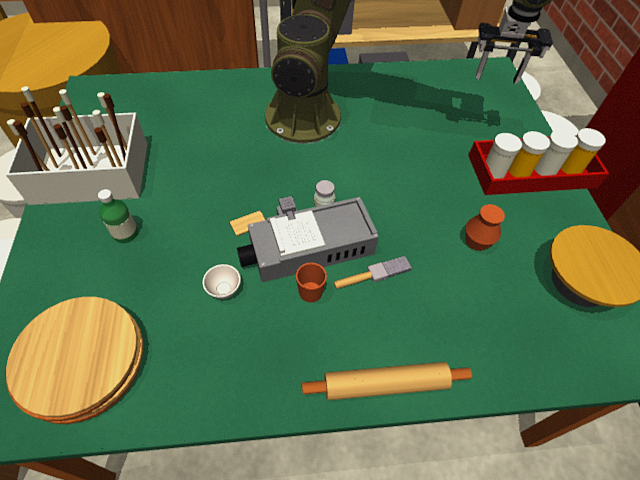

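View pics/top0.png

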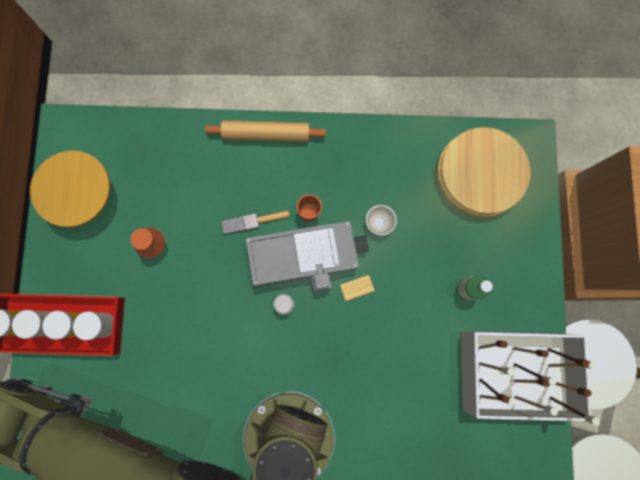

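View pics/wrist0.png

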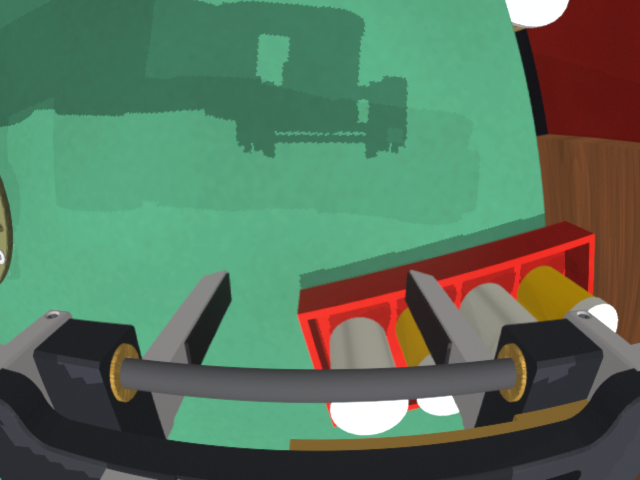

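The box is in front of the robot, with its tab on the robot's side at top image (321,278). The hose is at (360,243) and the rest deck is to the left. I'll enlarge both views next.

```bash
python3 - <<'E'
import cv2
a=cv2.imread("pics/top0.png")[190:325,210:410];cv2.imwrite("pics/topz.png",cv2.resize(a,(800,540),interpolation=cv2.INTER_CUBIC))
a=cv2.imread("pics/scene0.png")[170:310,195:395];cv2.imwrite("pics/scenez.png",cv2.resize(a,(800,560),interpolation=cv2.INTER_CUBIC))
E
```

```text
(no output)
```

View pics/topz.png

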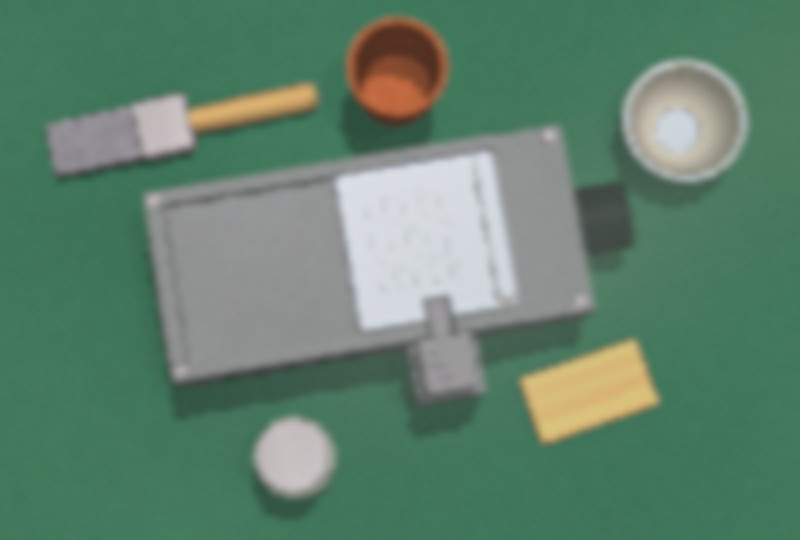

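View pics/scenez.png

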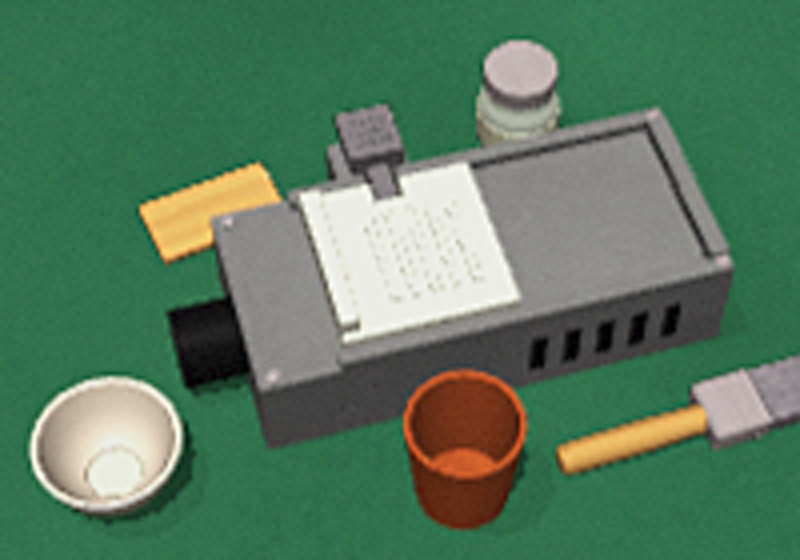

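The enlarged views show the box corners, the tab pad and the cover in both images. I'll triangulate from these two views.

```bash
cat > h.py <<'E'
import numpy as np,cv2
from bench import arm
np.set_printoptions(suppress=True,precision=2)
def ray(n,u,v):
    c=arm.calibration(n);K=c["intrinsics"];T=np.array(c["cam_to_world"])
    d=np.array([(u-K[0,2])/K[0,0],-(v-K[1,2])/K[1,1],-1.]);d=T[:3,:3]@d
    return T[:3,3],d/np.linalg.norm(d)
def tri(r1,r2):
    A=[];b=[]
    (p,d),(q,e)=r1,r2
    s=np.linalg.lstsq(np.c_[d,-e],q-p,rcond=None)[0]
    a=p+s[0]*d;b=q+s[1]*e
    return (a+b)/2,np.linalg.norm(a-b)
def plane(r,z): p,d=r;return p+d*(z-p[2])/d[2]
tz=lambda x,y:ray("top",210+(x-1.5)/4,190+(y-1.5)/4)
sz=lambda x,y:ray("scene",195+(x-1.5)/4,170+(y-1.5)/4)
E
python3 - <<'E'
from h import *
P=dict(b_neg=((561,127),(265,387)),b_pos=((592,308),(216,212)),f_neg=((146,196),(733,258)),f_pos=((175,381),(655,108)),
 coverfn=((336,178),(521,300)),coverfp=((361,330),(470,165)),coverbn=((493,152),(343,338)),
 tab1=((411,345),(402,155)),tab2=((418,400),(385,105)))
W={}
for k,(a,b) in P.items():
    W[k],e=tri(tz(*a),sz(*b));print(k,W[k],round(e,1))
y=lambda a,b:np.degrees(np.arctan2(*(W[a]-W[b])[1::-1]))
print(y('f_neg','b_neg'),y('f_pos','b_pos'),y('b_pos','b_neg')-90,y('f_pos','f_neg')-90)
for k,z in(("b_neg",70),("b_pos",70),("f_neg",78),("f_pos",78),):
    print(k,plane(tz(*P[k][0]),z),plane(sz(*P[k][1]),z))
print('tabcentre top', plane(tz(446,362),94))
E
```

```text
b_neg [ 611.46 -155.25   70.6 ] 6.0
b_pos [ 481.89 -179.97   73.46] 3.7
f_neg [550.99 135.45  82.78] 2.9
f_pos [422.23 109.16  75.83] 1.4
coverfn [568.37   2.65  78.99] 3.1
coverfp [461.42 -17.96  78.2 ] 3.9
coverbn [ 589.54 -106.9    83.58] 4.8
tab1 [451.46 -56.88  79.99] 3.5
tab2 [413.07 -63.76  84.79] 5.7
101.75111008791124 101.65971984666339 -259.19778625572326 -258.4622688453454
b_neg [ 611.47 -158.31   70.  ] [ 611.38 -152.28   70.  ]
b_pos [ 482.2  -182.21   70.  ] [ 479.44 -178.37   70.  ]
f_neg [551.43 134.6   78.  ] [547.75 138.2   78.  ]
f_pos [421.98 108.24  78.  ] [424.09 109.35  78.  ]
tabcentre top [439.43 -79.34  94.  ]
```

```bash
cat >> h.py <<'E'
from scipy.spatial.transform import Rotation as Ro
def pose():
    o=arm.get_obs();r,p,y=o["tool_rot"]
    return o,np.array(o["position"]),Ro.from_euler("xyz",[r,p,y],degrees=True)
def go(target,zdir=None):
    """shift in tool axes (mm) to world target, turn about tool x to align z with zdir (deg)"""
    o,p,R=pose()
    print("t",round(o["time"],2),"pos",p,"F",np.array(o["force"]),"w",round(o["gripper_width"],3),"q",np.array(o["joint_positions"]))
    print("axes\n",R.as_matrix())
    print("shift tool",R.inv().apply(np.array(target)-p))
    d=np.array([0,0,-1.])
    if zdir is not None:
        z=np.array(zdir,float);z/=np.linalg.norm(z);x=d
        Rd=np.c_[x,np.cross(z,x),z]
        for s in(1,-1):
            Q=Rd@np.diag([1,s,s]);print("rotvec",(R.inv()*Ro.from_matrix(Q)).as_rotvec(degrees=True))
U=np.array([np.cos(np.radians(101.5)),np.sin(np.radians(101.5)),0]);V=np.array([-U[1],U[0],0])
E
python3 - <<'E'
from h import *
go([410,-90,300],V)
E
```

```text
t 0.15 pos [134.3  533.14 183.13] F [-0.32 -0.09  0.44] w 0.997 q [72.04 17.21 87.17 -0.   75.67 -3.82]
axes
 [[-0.   -0.97  0.24]
 [-0.    0.24  0.97]
 [-1.    0.   -0.  ]]
shift tool [-116.43 -419.56 -537.01]
rotvec [-115.64   -0.03   -0.05]
rotvec [64.36 -0.05  0.02]
```

```bash
python3 -m pendant '[-0.06,0,0,0,0,0,0, -0.06,0,0,0,0,0,0, 0,-0.04,-0.045,0,0,0,0, 0,-0.04,-0.045,0,0,0,0, 0,-0.04,-0.045,0,0,0,0, 0,-0.04,-0.045,0,0,0,0, 0,-0.04,-0.045,0,0,0,0, 0,-0.04,-0.045,0,0,0,0]' 10; python3 - <<'E'
from h import *
go([495,-68,300],V)
E
```

```text
time: 1.15
position: [303.7, 205.6, 306.4]
tool_rot: [-156.8, 89.8, -80.5]
force: [1.2, 0.2, 0.1]
gripper_width: 0.186
t 1.15 pos [303.71 205.63 306.36] F [1.15 0.19 0.11] w 0.186 q [ 28.51 -11.2  100.88  -0.17  90.37 -47.72]
axes
 [[ 0.   -0.97  0.24]
 [-0.    0.24  0.97]
 [-1.   -0.   -0.  ]]
shift tool [   7.28 -250.94 -220.18]
rotvec [-115.28   -0.17   -0.12]
rotvec [64.72 -0.1   0.15]
```

```bash
python3 -m pendant '[0,-0.044,-0.039,0,0,0,0, 0,-0.044,-0.039,0,0,0,0, 0,-0.044,-0.039,0,0,0,0, 0,-0.044,-0.039,0,0,0,0, 0,-0.044,-0.039,0,0,0,0, 0,-0.03,-0.025,0,0,0,0, 0,0,0,10.5,0,0,0, 0,0,0,10.5,0,0,0, 0,0,0,10.5,0,0,0, 0,0,0,10.5,0,0,0]'; python3 -m pendant '[0,0,0,10.5,0,0,0, 0,0,0,10.5,0,0,0, 0,0,0,0,0,0,0]'; python3 - <<'E'
from h import *
go([495,-68,300],V)
cv2.imwrite("pics/w1.png",arm.camera("wrist"))
E
```

```text
time: 2.4
position: [498.5, -82.6, 305.1]
tool_rot: [175.6, 89.9, -151.4]
force: [-0.9, -0.3, -0.6]
gripper_width: 0.006
time: 2.78
position: [498.3, -82.6, 304.4]
tool_rot: [-178.6, 89.8, -167.0]
force: [-0.8, -0.3, -1.2]
gripper_width: 0.005
t 2.77 pos [498.29 -82.62 304.44] F [-0.8  -0.33 -1.25] w 0.005 q [-13.52   7.8   82.66  -0.09  89.72 -25.08]
axes
 [[-0.   -0.2   0.98]
 [-0.    0.98  0.2 ]
 [-1.   -0.   -0.  ]]
shift tool [ 4.44 14.99 -0.28]
rotvec [-179.94   -0.01   -0.32]
rotvec [ 0.06 -0.2   0.01]
```

View pics/w1.png

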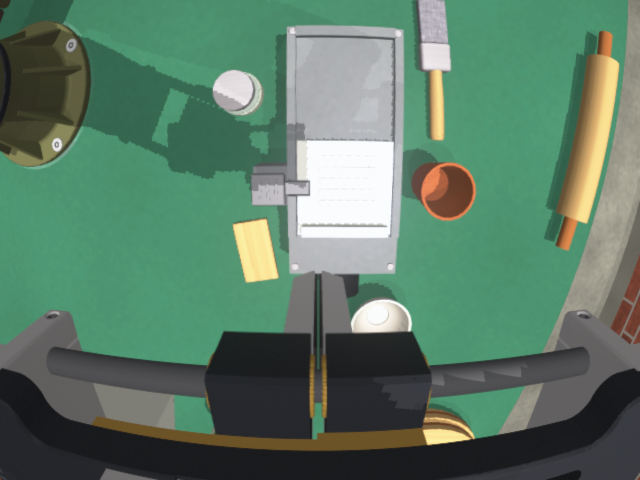

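The wrist view shows the tab pad at about (268,187), the cover at x 300–393 and y 140–237, its rib at y≈232, and the box corners at (288,27), (403,30), (290,272) and (395,272). For stereo I'll go above the tab and take a second picture.

```bash
python3 -m pendant '[0.045,0,-0.03,0,0,0,0, 0.045,0,-0.03,0,0,0,0, 0,0,0,0,0,0,0]'; python3 - <<'E'
from h import *
go([438,-79,150],V)
cv2.imwrite("pics/w2.png",arm.camera("wrist"))
for n,(x,y,w,h) in dict(w1=(240,10,200,280),w2=(200,0,400,300)).items():
    a=cv2.imread(f"pics/{n}.png")
    if n=="w1": a=cv2.resize(a[130:280,240:440],(800,600),interpolation=cv2.INTER_CUBIC); cv2.imwrite("pics/w1z.png",a)
E
```

```text
time: 3.2
position: [437.6, -95.1, 212.0]
tool_rot: [178.9, 89.8, -168.6]
force: [0.7, 0.3, 0.6]
gripper_width: 0.004
t 3.2 pos [437.6  -95.08 211.96] F [0.68 0.34 0.59] w 0.004 q [-16.88   2.75 100.23  -0.1   77.19 -29.38]
axes
 [[-0.   -0.22  0.98]
 [-0.    0.98  0.22]
 [-1.    0.   -0.  ]]
shift tool [61.95 15.6   4.1 ]
rotvec [-178.98    0.     -0.31]
rotvec [ 1.02 -0.2  -0.  ]
```

View pics/w2.png

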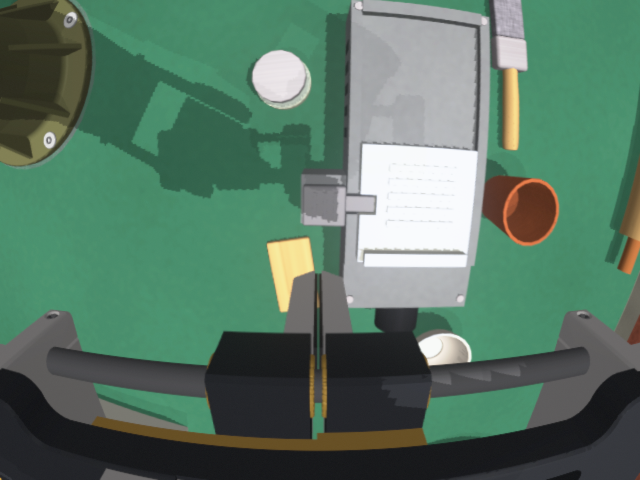

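View pics/w1z.png

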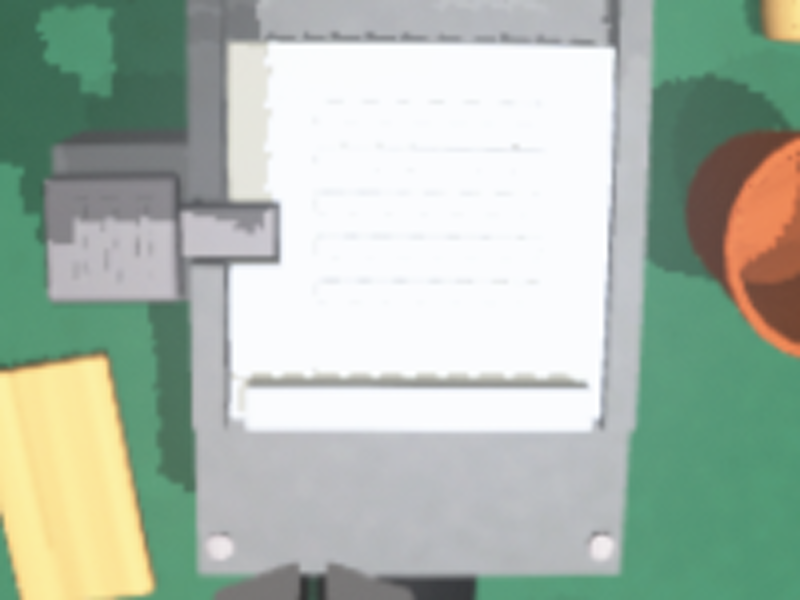

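```bash
python3 - <<'E'
import cv2
a=cv2.imread("pics/w2.png")[160:310,290:490]
cv2.imwrite("pics/w2z.png",cv2.resize(a,(800,600),interpolation=cv2.INTER_CUBIC))
E
```

```text
(no output)
```

View pics/w2z.png

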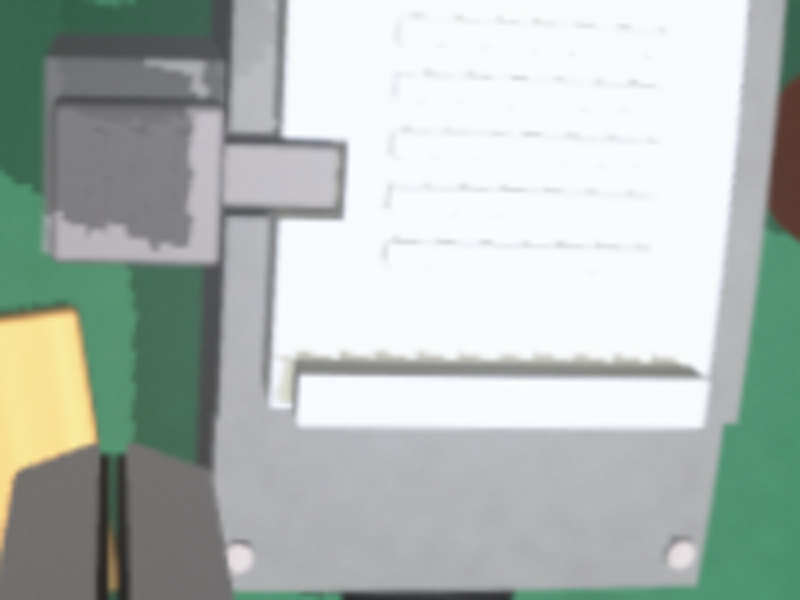

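```bash
cat >> h.py <<'E'
def wray(px,pos,rot):
    c=arm.calibration("wrist");K=c["intrinsics"];T=np.array(c["tool_from_camera"])
    x,y=(px[0]-K[0,2])/K[0,0],(px[1]-K[1,2])/K[1,1];r=np.hypot(x,y);s=np.sin(r)/r
    d=T[:3,:3]@np.array([x*s,-y*s,-np.cos(r)])
    R=Ro.from_euler("xyz",rot,degrees=True)
    return np.array(pos)+R.apply(T[:3,3]),R.apply(d)
W1=([498.29,-82.62,304.44],[-178.6,89.8,-167.0]);W2=([437.6,-95.08,211.96],[178.9,89.8,-168.6])
z1=lambda x,y:wray((240+(x-1.5)/4,130+(y-1.5)/4),*W1)
z2=lambda x,y:wray((290+(x-1.5)/4,160+(y-1.5)/4),*W2)
E
python3 - <<'E'
from h import *
P=dict(ta=((45,180),(54,100)),tb=((179,178),(224,104)),tc=((184,298),(219,264)),td=((50,300),(54,261)),
 ribp=((245,430),(295,425)),ribn=((595,430),(705,427)),scp=((219,547),(238,557)),scn=((601,547),(682,554)),bn=((621,573),(698,585)))
W={}
Z=dict(t=94,r=94,s=70,b=70)
for k,(a,b) in P.items():
    W[k],e=tri(z1(*a),z2(*b));print(k,W[k],round(e,1),plane(z1(*a),Z[k[0]])[:2],plane(z2(*b),Z[k[0]])[:2])
t=sum(W[k] for k in("ta","tb","tc","td"))/4;print("tab",t)
r=(W["ribp"]+W["ribn"])/2;print("ribmid",r)
d=W["ribp"]-W["ribn"];print("yaw",np.degrees(np.arctan2(d[1],d[0]))-90+360)
O=np.array([524.6,-61.9,0])
print("housing coords tab",(t-O)@U,(t-O)@V,"rib",(r-O)@U,(r-O)@V)
E
```

```text
ta [417.52 -65.46  93.94] 1.1 [417.51 -66.03] [417.52 -64.88]
tb [454.19 -58.78  88.02] 0.7 [454.61 -58.35] [453.57 -57.67]
tc [461.84 -93.81  86.57] 1.3 [462.31 -91.59] [460.84 -92.71]
td [425.01 -99.26  96.42] 0.3 [424.7  -99.68] [ 425.02 -100.03]
ribp [ 486.63 -125.48   95.85] 0.3 [ 486.61 -126.18] [ 487.04 -125.95]
ribn [ 586.15 -105.58   94.4 ] 0.2 [ 586.26 -105.55] [ 586.36 -105.82]
scp [ 486.07 -170.31   74.72] 0.5 [ 486.02 -172.4 ] [ 487.05 -172.15]
scn [ 602.93 -146.76   74.47] 0.2 [ 604.16 -148.35] [ 605.34 -148.35]
bn [ 612.14 -155.06   72.6 ] 0.5 [ 612.95 -155.68] [ 613.58 -156.39]
tab [439.64 -79.33  91.24]
ribmid [ 536.39 -115.53   95.13]
yaw 101.30626557190891
housing coords tab -0.13948153092791937 86.72964456310935 rib -54.903024769181336 -0.8606115118283457
```

Tab top is at (439.6,−79.3), z≈91–94. The rib's back middle is at (536.4,−115.5), yaw about 101.4°. Next is the approach above the tab.

```bash
python3 -m pendant '[0.046,0.008,0.003,0.5,-0.2,0,0, 0.046,0.007,0.002,0.5,0,0,0, 0,0,0,0,0,0,0]'; python3 - <<'E'
from h import *
go([439.6,-79.3,104],V)
E
```

```text
time: 3.62
position: [447.4, -80.2, 125.9]
tool_rot: [-26.4, 89.2, -14.5]
force: [-0.6, 0.5, 0.8]
gripper_width: 0.007
t 3.62 pos [447.45 -80.2  125.92] F [-0.57  0.49  0.83] w 0.007 q [-14.78   7.95 106.56   0.    64.66 -26.66]
axes
 [[ 0.01 -0.21  0.98]
 [-0.    0.98  0.21]
 [-1.   -0.01  0.01]]
shift tool [21.8   2.64 -7.77]
rotvec [-179.62   -0.57    1.16]
rotvec [0.38 0.74 0.36]
```

```bash
python3 -m pendant '[0.01,0.0026,-0.0078,0.4,0.7,0.3,0, 0.007,0,0,0,0,0,0, 0,0,0,0,0,0,0]'; python3 - <<'E'
from h import *
go([439.6,-79.3,90],V)
E
```

```text
time: 4.0
position: [442.2, -80.3, 112.8]
tool_rot: [-32.3, 89.6, -20.8]
force: [-0.6, 0.5, 0.1]
gripper_width: 0.005
t 4.0 pos [442.22 -80.3  112.75] F [-0.56  0.55  0.12] w 0.005 q [-14.93   8.55 107.82  -0.05  63.21 -26.48]
axes
 [[ 0.01 -0.2   0.98]
 [-0.    0.98  0.2 ]
 [-1.   -0.    0.01]]
shift tool [22.73  1.59 -2.51]
rotvec [-179.93   -0.35    0.56]
rotvec [0.07 0.35 0.22]
```

```bash
python3 -m pendant '[0.01,0.002,-0.003,0,0.4,0.2,0, 0.003,0,0,0,0,0,0, 0.003,0,0,0,0,0,0]';python3 -m pendant '[0.003,0,0,0,0,0,0, 0.003,0,0,0,0,0,0]';python3 -m pendant '[0.003,0,0,0,0,0,0, 0.003,0,0,0,0,0,0]'; python3 - <<'E'
from h import *
go([439.6,-79.3,90],V)
cv2.imwrite("pics/w3.png",arm.camera("wrist"))
E
```

```text
time: 4.38
position: [439.3, -79.2, 96.7]
tool_rot: [-74.4, 89.9, -62.9]
force: [-0.3, 0.8, 0.0]
gripper_width: 0.006
time: 4.62
position: [439.3, -79.2, 90.3]
tool_rot: [-73.1, 89.9, -61.6]
force: [-0.6, -0.2, 0.2]
gripper_width: 0.005
time: 4.88
position: [439.4, -79.2, 84.0]
tool_rot: [-70.0, 89.9, -58.4]
force: [-0.1, 0.3, 0.5]
gripper_width: 0.006
t 4.88 pos [439.38 -79.2   83.95] F [-0.09  0.32  0.49] w 0.006 q [-14.89  10.77 109.59  -0.05  59.6  -26.44]
axes
 [[ 0.   -0.2   0.98]
 [-0.    0.98  0.2 ]
 [-1.   -0.    0.  ]]
shift tool [-6.05 -0.14  0.2 ]
rotvec [-179.92   -0.09    0.03]
rotvec [0.08 0.02 0.06]
```

View pics/w3.png

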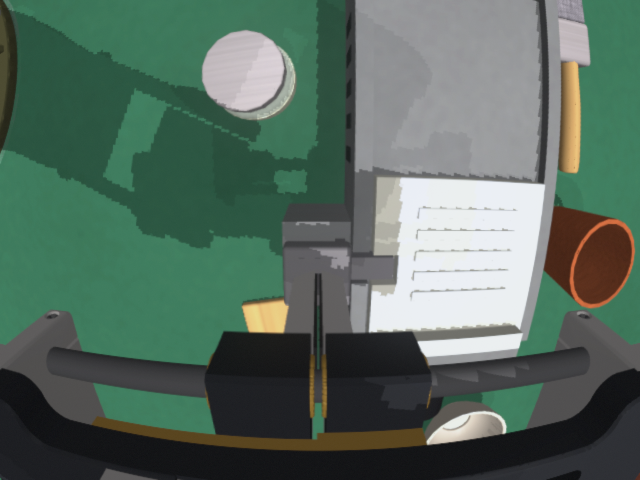

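```bash
python3 - <<'E'
from h import *
c=arm.calibration("wrist");K=c["intrinsics"];T=np.linalg.inv(np.array(c["tool_from_camera"]))
def proj(p):
    q=T[:3,:3]@p+T[:3,3];th=np.arctan2(np.hypot(q[0],q[1]),-q[2]);f=K[0,0]*th/np.hypot(q[0],q[1])
    return np.array([K[0,2]+q[0]*f,K[1,2]-q[1]*f])
o,p,R=pose()
for y in(-8,0,8):
    print(y,proj(np.array([8,y,0.])),proj(np.array([8,y,12.5])))
for h in(0,12): # tab pad corners for pad up / down
    for sx,sy in((18,-19),(18,19),(-18,-19),(-18,19)):
        w=np.array([439.6,-79.3,94-h])+sx*U+sy*V
        print(h,sx,sy,proj(R.inv().apply(w-p)))
a=cv2.imread("pics/w3.png")[190:340,240:440]
cv2.imwrite("pics/w3z.png",cv2.resize(a,(800,600),interpolation=cv2.INTER_CUBIC))
E
```

```text
-8 [317.63 279.15] [338.19 279.12]
0 [317.64 266.86] [338.45 266.84]
8 [317.65 254.25] [338.7  254.25]
0 18 -19 [353.63 248.18]
0 18 19 [283.21 248.03]
0 -18 -19 [351.4 307.8]
0 -18 19 [285.1  307.67]
12 18 -19 [351.71 241.69]
12 18 19 [285.09 241.55]
12 -18 -19 [349.76 298.77]
12 -18 19 [286.71 298.64]
```

View pics/w3z.png

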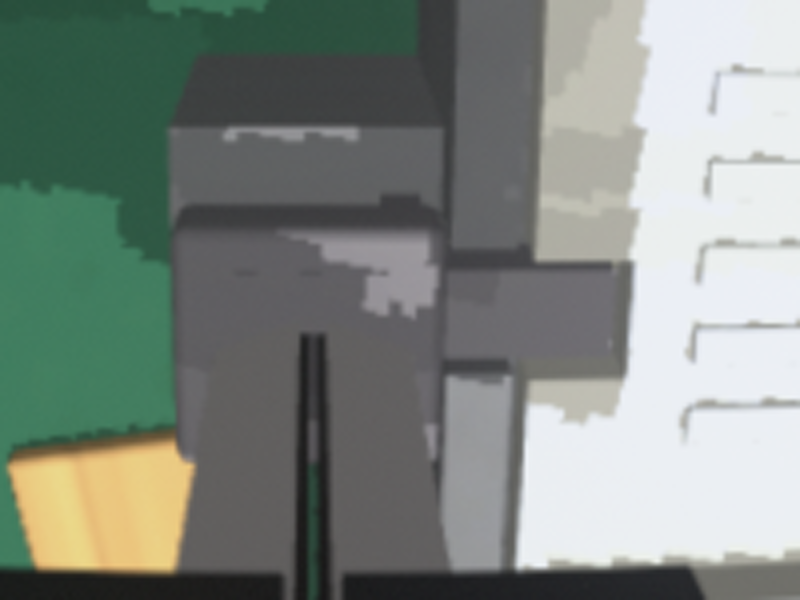

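```bash
python3 - <<'E'
from h import *
c=arm.calibration("wrist");K=c["intrinsics"];T=np.linalg.inv(np.array(c["tool_from_camera"]))
def proj(p):
    q=T[:3,:3]@p+T[:3,3];th=np.arctan2(np.hypot(q[0],q[1]),-q[2]);f=K[0,0]*th/np.hypot(q[0],q[1])
    return np.array([K[0,2]+q[0]*f,K[1,2]-q[1]*f])
for x in(8,0,-10,-20): 
  for y in(-8,0,8): print(x,y,proj(np.array([x,y,-47.])),proj(np.array([x,y,-59.5])))
a=cv2.imread("pics/wrist0.png")[250:400,130:330]
cv2.imwrite("pics/w0z.png",cv2.resize(a,(800,600),interpolation=cv2.INTER_CUBIC))
E
```

```text
8 -8 [241.33 278.45] [221.84 278.07]
8 0 [240.44 266.32] [220.74 266.03]
8 8 [239.59 253.89] [219.69 253.7 ]
0 -8 [238.78 283.56] [218.69 283.11]
0 0 [237.81 271.1 ] [217.5  270.75]
0 8 [236.88 258.31] [216.35 258.07]
-10 -8 [235.37 290.44] [214.49 289.89]
-10 0 [234.28 277.54] [213.15 277.1 ]
-10 8 [233.23 264.27] [211.86 263.95]
-20 -8 [231.68 297.92] [209.96 297.25]
-20 0 [230.45 284.57] [208.45 284.01]
-20 8 [229.26 270.78] [206.99 270.36]
```

View pics/w0z.png

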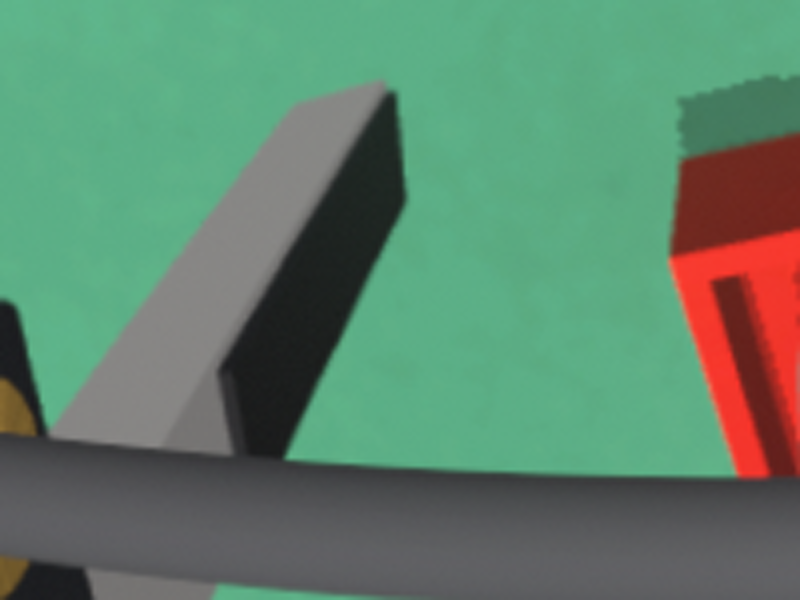

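The pad shows the tab still up, and there's no contact force at TCP z 84. In the images the fingertip corners (228.5,272) and (231,300) put the tips about 21 mm behind the TCP, not 8 mm ahead as stated. I'll trust the images and go down by feel.

```bash
python3 -m pendant '[0.004,0,0,0,0,0,0, 0.003,0,0,0,0,0,0]';python3 -m pendant '[0.003,0,0,0,0,0,0]'; python3 -m pendant '[0.002,0,0,0,0,0,0]';python3 -m pendant '[0.002,0,0,0,0,0,0]'
```

```text
time: 5.18
position: [439.3, -79.2, 76.3]
tool_rot: [-81.3, 89.9, -69.8]
force: [-0.0, 0.4, -0.1]
gripper_width: 0.005
time: 5.3
position: [439.3, -79.2, 73.0]
tool_rot: [-81.8, 89.9, -70.2]
force: [0.5, -0.5, 0.7]
gripper_width: 0.004
time: 5.42
position: [439.2, -79.2, 71.0]
tool_rot: [-93.6, 89.9, -82.0]
force: [-2.3, 0.8, 5.7]
gripper_width: 0.002
time: 5.55
position: [439.2, -79.2, 69.2]
tool_rot: [-97.6, 89.9, -86.0]
force: [-2.7, 1.0, 7.3]
gripper_width: 0.007
```

Contact came at TCP z≈72, which confirms the image-based tip offset. I'll keep pressing to the stop.

```bash
python3 -m pendant '[0.002,0,0,0,0,0,0, 0.002,0,0,0,0,0,0, 0.002,0,0,0,0,0,0]';python3 -m pendant '[0.002,0,0,0,0,0,0]'; python3 -m pendant '[0.002,0,0,0,0,0,0]'
```

```text
time: 5.92
position: [439.2, -79.2, 63.9]
tool_rot: [-85.5, 89.9, -73.9]
force: [-3.4, 1.6, 6.5]
gripper_width: 0.003
time: 6.05
position: [439.2, -79.2, 62.0]
tool_rot: [-87.8, 89.9, -76.2]
force: [-3.2, 0.4, 6.6]
gripper_width: 0.01
time: 6.18
position: [439.2, -79.2, 60.3]
tool_rot: [-87.2, 89.9, -75.7]
force: [-3.3, 0.2, 6.6]
gripper_width: 0.006
```

```bash
python3 -m pendant '[0.002,0,0,0,0,0,0]'; python3 -m pendant '[0.001,0,0,0,0,0,0]'
```

```text
time: 6.3
position: [439.2, -79.4, 59.5]
tool_rot: [-94.8, 89.9, -83.2]
force: [-16.9, 1.7, 38.0]
gripper_width: 0.005
time: 6.42
position: [439.2, -79.4, 59.8]
tool_rot: [-89.0, 89.9, -77.4]
force: [-9.2, 2.6, 21.2]
gripper_width: 0.003
```

It reached a hard stop after about 12 mm of travel, so the tab is fully down. I'll lift straight up and look.

```bash
python3 -m pendant '[-0.03,0,0,0,0,0,0, -0.05,0,0,0,0,0,0, 0,0,0,0,0,0,0]'; python3 - <<'E'
from h import *
go([541,-138,110],V)
a=arm.camera("wrist")
cv2.imwrite("pics/w4.png",a)
E
```

```text
time: 6.8
position: [439.1, -79.2, 142.0]
tool_rot: [-92.3, 89.9, -80.7]
force: [0.1, 0.6, -0.2]
gripper_width: 0.006
t 6.8 pos [439.14 -79.24 142.02] F [ 0.12  0.6  -0.2 ] w 0.006 q [-14.88   6.28 106.11  -0.09  67.57 -26.45]
axes
 [[ 0.   -0.2   0.98]
 [-0.    0.98  0.2 ]
 [-1.   -0.   -0.  ]]
shift tool [ 32.13 -78.    87.96]
rotvec [-179.9    -0.14   -0.01]
rotvec [ 0.1  -0.    0.09]
```

View pics/w4.png

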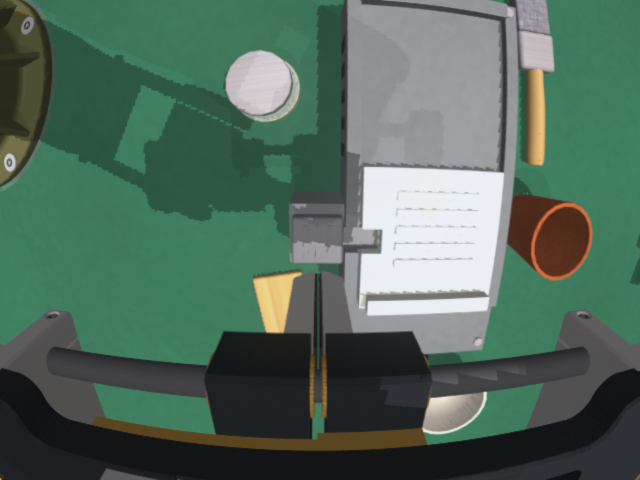

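The picture shows the nose sunk in the cover's notch at about (362,240). Now to the place behind the cover.

```bash
python3 -m pendant '[0,-0.026,0.03,0,0,0,0, 0,-0.026,0.03,0,0,0,0, 0,-0.026,0.028,0,0,0,0, 0,0,0,0,0,0,0]'; python3 - <<'E'
from h import *
go([541,-138,75],V)
E
```

```text
time: 7.35
position: [540.9, -138.7, 133.6]
tool_rot: [159.1, 89.4, 170.8]
force: [0.5, 0.3, -0.4]
gripper_width: 0.003
t 7.35 pos [ 540.88 -138.7   133.59] F [ 0.54  0.3  -0.39] w 0.003 q [-18.1   21.16  88.73  -0.09  70.66 -29.68]
axes
 [[-0.01 -0.2   0.98]
 [ 0.    0.98  0.2 ]
 [-1.    0.   -0.01]]
shift tool [58.59  0.46  0.79]
rotvec [-179.88    0.31   -0.82]
rotvec [ 0.12 -0.52 -0.2 ]
```

```bash
python3 -m pendant '[0.025,0,0.001,0,-0.5,-0.2,0, 0.028,0,0,0,0,0,0, 0,0,0,0,0,0,0]'; python3 - <<'E'
from h import *
go([541,-138,54],V)
cv2.imwrite("pics/w5.png",arm.camera("wrist"))
E
```

```text
time: 7.72
position: [538.8, -137.1, 75.8]
tool_rot: [151.0, 89.7, 162.6]
force: [0.2, 0.1, 0.3]
gripper_width: 0.006
t 7.72 pos [ 538.83 -137.09   75.83] F [0.15 0.15 0.29] w 0.006 q [-18.05  24.48  92.41  -0.    63.42 -29.67]
axes
 [[-0.01 -0.2   0.98]
 [ 0.    0.98  0.2 ]
 [-1.    0.   -0.  ]]
shift tool [21.81 -1.39  2.05]
rotvec [-179.87    0.24   -0.44]
rotvec [ 0.13 -0.28 -0.15]
```

View pics/w5.png

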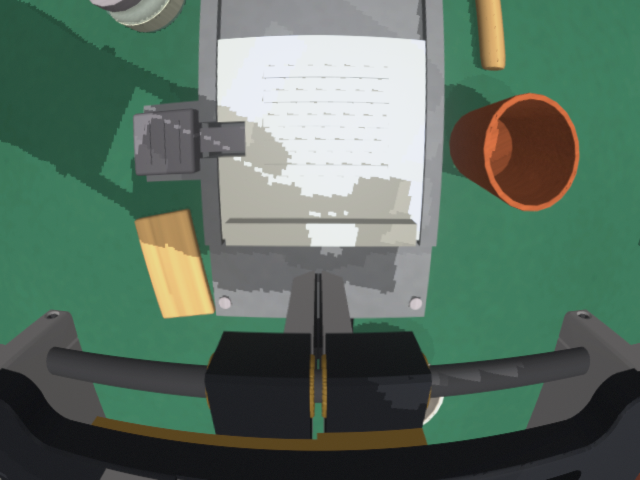

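The fingers are centred at column 318 on the rib (225–417) and stand behind its back edge at row 245. Lowering next.

```bash
python3 -m pendant '[0.01,0,0.002,0,-0.3,-0.1,0, 0.008,0,0,0,0,0,0, 0,0,0,0,0,0,0]'; python3 - <<'E'
from h import *
go([541,-138,54.5],V)
E
```

```text
time: 8.15
position: [542.3, -136.8, 60.0]
tool_rot: [-17.0, 89.7, -5.4]
force: [0.3, 0.8, 0.8]
gripper_width: 0.004
t 8.15 pos [ 542.27 -136.83   60.  ] F [0.29 0.85 0.84] w 0.004 q [-17.95  25.68  93.06   0.08  60.97 -29.63]
axes
 [[ 0.01 -0.2   0.98]
 [-0.    0.98  0.2 ]
 [-1.   -0.    0.01]]
shift tool [ 5.5  -0.88 -1.5 ]
rotvec [-179.86   -0.14    0.45]
rotvec [0.14 0.29 0.09]
```

```bash
python3 -m pendant '[0.005,0,-0.0015,0.1,0.3,0,0, 0,0,0,0,0,0,0]'; python3 -m pendant '[0,0.004,0,0,0,0,0, 0,0.004,0,0,0,0,0]'; python3 -m pendant '[0,0.004,0,0,0,0,0, 0,0.004,0,0,0,0,0]'; python3 - <<'E'
from h import *
go([536.4,-115.5,54.5],V)
E
```

```text
time: 8.4
position: [540.9, -137.3, 55.1]
tool_rot: [-91.8, 89.9, -80.2]
force: [0.0, 0.1, 0.3]
gripper_width: 0.006
time: 8.65
position: [539.4, -129.2, 55.3]
tool_rot: [-81.2, 89.9, -69.7]
force: [-0.4, -0.8, -0.5]
gripper_width: 0.002
time: 8.9
position: [537.7, -120.7, 55.5]
tool_rot: [-75.9, 89.9, -64.4]
force: [-0.2, 0.7, -0.3]
gripper_width: 0.004
t 8.9 pos [ 537.71 -120.67   55.47] F [-0.24  0.71 -0.29] w 0.004 q [-16.4   25.23  94.43  -0.11  60.26 -27.87]
axes
 [[ 0.   -0.2   0.98]
 [-0.    0.98  0.2 ]
 [-1.   -0.    0.  ]]
shift tool [ 0.96  5.33 -0.25]
rotvec [-179.98   -0.2     0.05]
rotvec [0.02 0.03 0.13]
```

```bash
python3 -m pendant '[0.0005,0.004,0,0,0,0,0, 0,0.004,0,0,0,0,0]';python3 -m pendant '[0,0.004,0,0,0,0,0, 0,0.004,0,0,0,0,0]'; python3 - <<'E'
from h import *
go([536.4,-115.5,54.5],V)
cv2.imwrite("pics/w6.png",arm.camera("wrist"))
E
```

```text
time: 9.15
position: [536.1, -112.4, 55.1]
tool_rot: [-70.6, 89.8, -59.1]
force: [-0.7, 0.0, -0.6]
gripper_width: 0.006
time: 9.4
position: [534.4, -104.0, 55.1]
tool_rot: [-71.0, 89.8, -59.5]
force: [0.7, -1.3, 0.1]
gripper_width: 0.008
t 9.4 pos [ 534.43 -104.03   55.1 ] F [ 0.75 -1.34  0.11] w 0.008 q [-14.81  24.49  95.57  -0.14  59.81 -26.27]
axes
 [[ 0.   -0.2   0.98]
 [-0.    0.98  0.2 ]
 [-1.   -0.    0.  ]]
shift tool [  0.63 -11.63  -0.36]
rotvec [-179.97   -0.25    0.09]
rotvec [0.03 0.05 0.16]
```

View pics/w6.png

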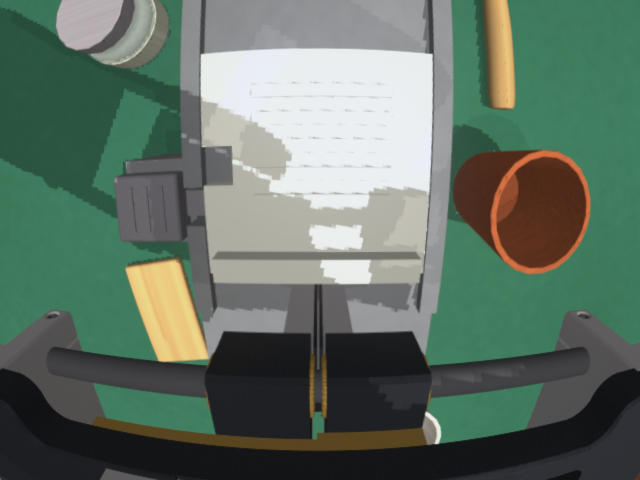

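The cover is sliding: its notch at (217,165) has moved ahead of the nose at (195,205). Another 90 mm or so to push.

```bash
python3 -m pendant '[0,0.006,0,0,0,0,0, 0,0.006,0,0,0,0,0, 0,0.006,0,0,0,0,0, 0,0.006,0,0,0,0,0, 0,0.006,0,0,0,0,0]'; python3 - <<'E'
from h import *
go([515,-13.5,54.8],V)
E
```

```text
time: 10.07
position: [528.1, -72.4, 55.1]
tool_rot: [-67.2, 89.8, -55.6]
force: [0.4, -2.3, 0.1]
gripper_width: 0.003
t 10.07 pos [528.06 -72.4   55.15] F [ 0.38 -2.32  0.1 ] w 0.003 q [-11.68  23.2   97.47  -0.14  59.2  -23.14]
axes
 [[ 0.   -0.2   0.98]
 [-0.    0.98  0.2 ]
 [-1.   -0.    0.  ]]
shift tool [ 0.17 60.33 -1.02]
rotvec [-179.97   -0.26    0.11]
rotvec [0.03 0.07 0.17]
```

```bash
python3 -m pendant '[0,0.006,0,0,0,0,0, 0,0.006,0,0,0,0,0, 0,0.006,0,0,0,0,0, 0,0.006,0,0,0,0,0, 0,0.006,0,0,0,0,0, 0,0.005,0,0,0,0,0, 0,0.005,0,0,0,0,0]'; python3 - <<'E'
from h import *
go([515,-13.5,54.8],V)
cv2.imwrite("pics/w7.png",arm.camera("wrist"))
E
```

```text
time: 10.95
position: [519.5, -30.4, 55.1]
tool_rot: [-65.5, 89.8, -53.9]
force: [1.1, -1.7, 1.3]
gripper_width: 0.004
t 10.95 pos [519.53 -30.4   55.12] F [ 1.06 -1.67  1.25] w 0.004 q [ -7.3   21.78  99.52  -0.16  58.56 -18.76]
axes
 [[ 0.   -0.2   0.98]
 [-0.    0.98  0.2 ]
 [-1.   -0.    0.  ]]
shift tool [ 0.27 17.47 -1.06]
rotvec [-179.96   -0.27    0.12]
rotvec [0.04 0.08 0.17]
```

View pics/w7.png

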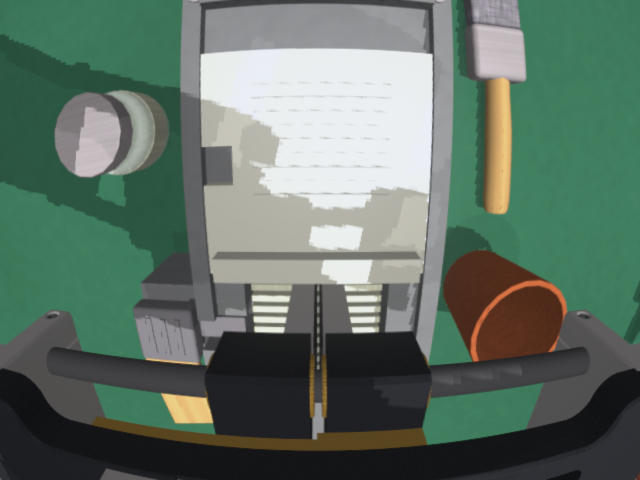

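The cover stays square and the filter pleats are showing behind it. About 17 mm more.

```bash
python3 -m pendant '[0,0.005,0,0,0,0,0, 0,0.005,0,0,0,0,0, 0,0.005,0,0,0,0,0, 0,0.003,0,0,0,0,0]'; python3 -m pendant '[0,-0.008,0,0,0,0,0, 0,-0.01,0,0,0,0,0, 0,0,0,0,0,0,0]'; python3 -m pendant '[-0.05,0,0,0,0,0,0, -0.05,0,0,0,0,0,0, -0.06,0,0,0,0,0,0, 0,0,0,0,0,0,0]'; python3 - <<'E'
from h import *
go([515,-13.5,54.8],V)
cv2.imwrite("pics/w8.png",arm.camera("wrist"))
E
```

```text
time: 11.5
position: [515.6, -11.2, 55.1]
tool_rot: [-64.7, 89.8, -53.1]
force: [-0.2, -0.5, 1.4]
gripper_width: 0.005
time: 11.88
position: [519.2, -30.0, 54.9]
tool_rot: [-71.6, 89.9, -60.0]
force: [-0.8, 0.7, 0.1]
gripper_width: 0.007
time: 12.38
position: [518.5, -30.4, 219.0]
tool_rot: [-130.3, 89.9, -118.9]
force: [0.3, -0.7, -0.6]
gripper_width: 0.004
t 12.38 pos [518.54 -30.43 219.05] F [ 0.32 -0.66 -0.65] w 0.004 q [ -7.35  11.79  89.12  -0.09  79.13 -18.77]
axes
 [[-0.   -0.2   0.98]
 [-0.    0.98  0.2 ]
 [-1.   -0.   -0.  ]]
shift tool [164.23  17.51   0.08]
rotvec [179.95   0.12   0.1 ]
rotvec [-0.05 -0.06  0.08]
```

View pics/w8.png

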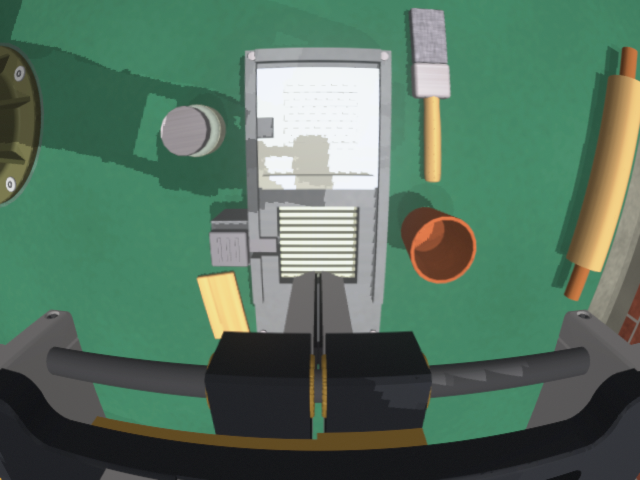

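The whole opening is uncovered (pleats at rows 207–278), with the cover flat between the rails at rows 67–188. I'll check this with numbers and in the fixed views, with the hand moved back.

```bash
python3 -m pendant '[-0.05,0,-0.05,0,0,0,0, -0.04,0,-0.05,0,0,0,0, 0,0,-0.05,0,0,0,0, 0,0,0,0,0,0,0]'; python3 - <<'E'
from h import *
W8=([518.54,-30.43,219.05],[-130.3,89.9,-118.9]);O=np.array([524.6,-61.9,0])
for n,px,z in(("rib back n",(376.5,188.5),94),("rib back p",(258,188.5),94),("cover front p",(257,67),82),("cover front n",(380,68),82),("opening front",(318,207),70)):
    w=plane(wray(px,*W8),z)-O;print(n,w@U,w@V)
t=arm.camera("top");s=arm.camera("scene")
cv2.imwrite("pics/both.png",np.vstack([cv2.resize(t[190:325,210:410],(440,297),interpolation=cv2.INTER_CUBIC),cv2.resize(s[170:310,195:395],(440,308)[:2],interpolation=cv2.INTER_CUBIC)])[:600])
a=cv2.absdiff(t,cv2.imread("pics/top0.png")).max(2)
go([518,-30,54],V)
E
```

```text
time: 12.92
position: [372.0, -59.3, 296.1]
tool_rot: [165.0, 89.0, 176.4]
force: [0.5, -0.2, -0.5]
gripper_width: 0.006
rib back n 61.52491096708662 -52.607270444539516
rib back p 61.60823731044541 53.06856038995892
cover front p 172.1784298626155 54.321278565610065
cover front n 171.1677451895368 -56.29960924619964
opening front 39.52586584192658 -0.4172777949374605
t 13.03 pos [373.82 -59.09 295.88] F [ 0.76  0.31 -0.27] w 0.007 q [-14.39  -8.71 100.15  -0.18  89.6  -25.86]
axes
 [[-0.02 -0.2   0.98]
 [ 0.    0.98  0.2 ]
 [-1.    0.01 -0.02]]
shift tool [239.24  -1.38 151.33]
rotvec [179.96  -0.46   1.59]
rotvec [-0.03 -1.01 -0.29]
```

View pics/both.png

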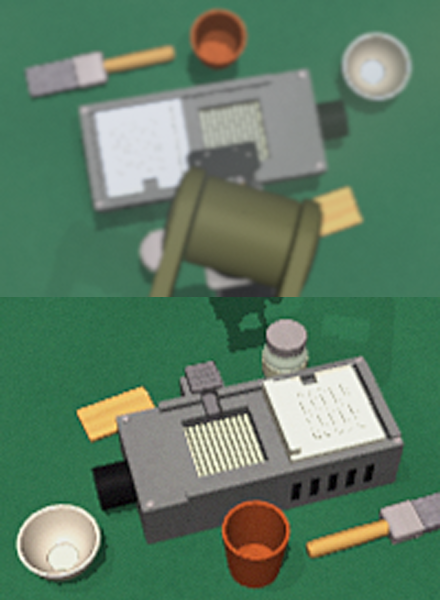

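The cover's back face is at housing x ≈ +61.5, about 116 mm of travel. It is square to the rails, and the other items look unmoved in both views. I'll let the arm settle and hand in.

```bash
python3 -m pendant '[0,0,0,0,0,0,0, 0,0,0,0,0,0,0]'; python3 -c "
from bench import arm
print(arm.job_done())"
```

```text
time: 13.28
position: [374.8, -58.8, 294.2]
tool_rot: [162.1, 88.8, 173.6]
force: [0.3, 0.4, 0.2]
gripper_width: 0.008
the job is handed in; nothing more can be done
None
```

The filter box is open and the job was handed in at 13.3 s, with nothing grasped or lifted. With the fingers shut, I pressed the snap tab down to its hard stop. I then pushed the cover by its ribbed back edge along the rails and lifted the hand clear.

**Last checks:**
- **Tab:** it went down about 12 mm at 6–7 N. The wrist force then jumped to about 42 N in all for a moment when the fingertips reached the stop.
- **Cover:** it moved about 116 mm; the opening is clear after 97 and the stop is at 123. Its back edge is at housing x ≈ 61.5 mm, square to the rails, and it lies flat on the rest deck.
- **Opening:** the wrist picture shows the whole filter opening uncovered.
- **Other items:** those near the box look unmoved by eye in the last top and scene pictures. The arm hid part of the jar and the rib in the top view, but the scene view shows both. I did not recheck the vase and the bottle; the arm stayed away from them.
- **Hand:** it is clear, at about z = 294 mm, with no contact force.

**What disagreed:**
- **Fingertips:** the task says they stand 8 mm ahead of the TCP. The wrist pictures and the touch on the tab both put them about 22 mm behind it. My first descent therefore stopped short in the air, so I used the measured offset from then on.
- **Static cameras:** rays from the two fixed views missed each other by up to 6 mm, so I used the wrist-camera stereo positions instead.

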